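Set the length stop and feed the pipe up to it

ROBOT

A 6-joint arm with a two-finger parallel gripper is mounted at the origin on the work surface. World frame = base frame: x ahead of the robot, y to its left, z up, the work surface at z = 0. Lengths are in m, angles in rad, forces in N, time in s.
With the tool pointing down it reaches from about 0.35 to 0.925 m from the base axis. Payload 6.4 kg.
Tool frame: the origin (TCP) lies on the centre line of the jaws, within the pads' length; the fingertips stand r.tcp_to_tips ahead of it and the grasp point (between the pads) lies 2 mm behind it (r.tcp_to_tips is the distance from the TCP to the fingertips, in m); z points along the fingers, y is the line along which they close (so a half turn about z gives the same grasp; the last joint's range is limited). The gripper opens to 94 mm and grips with 3 to 60 N. Pads are 16 mm wide; open, the fingers measure 119 mm over their backs; the gripper's body (75 mm by 177 mm) begins 78 mm behind the grasp point.
Start: joints at [-1.298, 0.245, 1.558, -0, 1.339, -0.174], TCP at [0.281, -0.586, 0.222] pointing down, gripper open.
Joint ranges: [-3.13, 3.13], [-1.02, 2.26], [0.13, 2.54], [-0.95, 4.09], [0.21, 2.88], [-2.74, 2.74]. Speed limits (rad/s): [2.57, 2.57, 3.14, 3.14, 3.14, 3.14].

INTERFACE

Orientations are given as [roll, pitch, yaw] about the fixed x, y, z axes, in that order (R = Rz(yaw) Ry(pitch) Rx(roll)).
In Python, from station import r, grab_frame, camera_model gives the robot as it stands.
- The arm moves only by the shell command python3 -m jog 'ROWS'. ROWS is text: rows parted by semicolons, each of 7 numbers parted by spaces: the turn, a rotation vector about the tool's x, y, z in rad, then the shift along the tool's x, y, z in mm, then the gripper's target within -1 to 1 (fully open at 1, half-way at 0, shut at -1). In form: rx ry rz dx dy dz hand; .... A call has 1 to 5 rows; each row is the pose to reach, as a shift and turn from the pose commanded when the call began, along the tool's axes at that moment; what a row does not reach only later rows make up. A row lasts 1/10 s, in which the tool goes at most 50 mm and 8.59 degrees, less where a joint would pass 70% of its speed; a pose out of reach is approached as far as the arm can. A call with a gripper value outside its range is refused whole. The fingers move at their own pace and stop on an object; the grip force is fixed at half the most. Time passes only in rows, so rows that repeat a pose let the fingers close. It gives the time, the measured TCP pose, the force, the opening and the grip force at its end, in the units of the state.
- r.observe(): the state, without advancing time (a new reading comes with each control period).
- grab_frame(name): name is "scene" or "top" or "wrist"; returns the picture (480x640x3 uint8, red, green, blue); there is no depth.
- camera_model(name): a dict with "mtx" (3x3 intrinsics, pixels), "R" (3x3) and "t" (3): a world point X has camera coordinates R X + t; the wrist camera has in their place "tool_from_camera" (4x4, takes a point from camera to tool coordinates, whose origin is the TCP and whose axes are the flange's). Camera axes: x right, y down, z forward; pixel columns grow to the right and rows downward; lengths in m; the calibration is good to about 2 mm. A picture is of the moment at which its call begins: read the wrist's pose just before it. camera_model takes no time and is no camera call.
- r.sign_off(): hands the job in; it is judged then, once.
The state is a dict: "t": time; "joint_pos": joint angles; "joint_vel": joint speeds; "tau": joint torques, N m; "eef_pos": TCP position; "eef_rot": TCP orientation; "wrist_force": force on the tool from outside, world axes, zero at the start; "torque": the same for the moment, N m; "gripper_width": finger opening in m; "finger_force": force on a finger pad.
Only numpy, scipy, OpenCV 4.12 (cv2) and the standard library are available. Lean on these libraries where they do the work, as an engineer would, in place of code of your own. Each camera call takes 0.05 s, during which the arm holds its last target. There are 200 camera calls.

TASK

Get the pipe ready for cutting: with your fingertips, push the blue length stop along its rail until its spring plunger drops into the notch at the yellow tag, then push the free end of the copper pipe so that it slides along the trough, through the saw guide, until its other end butts against the stop's pad with no gap, the stop still sitting in that notch. Only push: do not lift the pipe out of the trough. Leave the other tools and fittings where they are, and finish clear of everything.

Things in the scene. Friction and masses are not known exactly. Their poses are not given: they have to be found in the camera images.
- station: Cut-to-length station fixed on the bench: aluminium plate 160 x 740 mm, 18 mm thick. Origin at bench height; own y along the plate, z up; plate spans x -70..+90, y -370..+370 mm. Station coordinates below are mm in this frame. On it: pipe trough along y at x -28, saw guide, and beyond the trough the stop rail along y at x +30, with the stop on it.
- trough (a point): Bottom of the V trough (station x -28, y 0, z 22), steel angle, 90 degree V along y from y -330 to +345; its upper edges are at z 32.5, 10.5 mm either side of the axis. Axes as the station's.
- saw_guide (a point): Middle of the saw guide at the saw kerf (station x -28, y +24, z 48): four blue posts, y 0..48, x -56..-42 and -14..0, up to z 78 (81 with screw heads). The pipe passes between them with 3 mm to spare each side.
- rail_mid (a point): Middle of the stop rail's top (station x +30, y -172, z 33): notched steel bar along y, 12 mm wide, between end blocks whose inner faces are at y -313 and -31 (tops at z 38). Three notches across it, 10 mm wide, at y -250, -180 and -100; their middles have a colour tag each.
- stop_carriage (a point): Middle of the stop: blue block on the rail, 40 mm (x) by 44 mm (y), station z 24..64, this point at x +30, z 50 on the plunger's axis (white index line at the same y). Slides only along the station's y, -290..-55. Push it on its flat +y or -y face, 22 mm from here. It starts on plain rail between the notches at -180 and -100: it may have to go either way, and past a notch.
- plunger (a joint): How far the stop's spring plunger has dropped, m: about 0.0006 riding on plain rail, 0.003 in a notch. Pushing the stop takes about 2 to 3 N on plain rail; at a notch the push falls away as the plunger drops and draws the stop to the notch's middle, then rises: about 13 N to get out of it. Black knob, 16 mm across, on top of the block: its top is at station z 80 riding, 78 dropped.
- stop_face (a point): Middle of the round steel pad, 19 mm across, that the pipe butts against: on the trough's axis (station x -28, z 37.6), 24 mm towards +y from point stop_carriage, its face to the station's +y. A steel arm behind it (10 to 22 mm towards +y from stop_carriage, z 44..64, x -37..+10) joins it to the stop.
- tag_yellow_tip (a point): Point of the yellow tag on the plate's far edge, 42 x 26 mm from above, 14 mm high, pointing at the rail. The tip is at station x +58, z 23; its y is that of the wanted notch (-250, -180 or -100, drawn anew each time). Axes as the station's.
- tag_red_tip (a point): Point of the red tag, alike, at another notch (not wanted).
- tag_green_tip (a point): Point of the green tag, alike, at another notch (not wanted).
- pipe: Loose copper pipe (origin in its middle, on its axis), 22 mm outside diameter, 300 mm long, 0.18 kg, lying in the trough along the station's y, its axis at station x -28, z 37.6 (top at z 48.6). It slides at about 1 to 2 N. Its own y axis runs along the pipe towards the feed end; it may roll about it.
- pipe_feed_end (a point): Centre of the pipe's free end, towards the station's +y: the end to push, in the station's -y direction. It starts at station y +295..+335.
- pipe_stop_end (a point): Centre of the pipe's other end, which starts in or just before the saw guide (station y -5..+35) and has to reach the stop's pad.
- coupling_mid (a point): Middle of a brass hex coupling, 34 mm across, 44 mm high, standing on the station's plate behind the trough; leave it alone.
- offcut_mid (a point): Middle of a short copper offcut, 22 mm across, 55 mm high, standing on the station's plate behind the trough; leave it alone.
- tee_mid (a point): Middle of a brass tee, 60 mm long, lying on the bench beyond the station; leave it alone.
- pencil_mid (a point): Middle of a flat red pencil, 165 mm long, lying on the bench beyond the station; leave it alone.
- tape_measure_mid (a point): Middle of a black tape measure, 70 x 36 x 66 mm, on the bench on the robot's side of the station; leave it alone.
- flux_tin_mid (a point): Middle of a low green flux tin, 71 mm across, 32 mm high, on the bench on the robot's side of the station; leave it alone.
- hacksaw_mid (a point): Middle of the red back of a hacksaw, about 340 x 120 mm, lying flat on the bench left of the station; leave it alone.

How it is judged:
On the way, in this order (a step that is already met when the one before it is completed fails the run):
1. the stop's plunger has dropped into the notch at the yellow tag (y of stop_carriage in the frame of tag_yellow_tip between -0.003 and 0.003 m and value of joint plunger above 0.0022 m), for 0.2 s.
2. the pipe butts against the stop, which is still in that notch (all of step 1 and y of pipe_stop_end in the frame of stop_face between -0.002 and 0.0025 m), for 0.2 s.
At the end, for the whole second after the job is handed in: The stop is within 3 mm of the yellow tag's point with its plunger dropped into the notch (2.2 mm or more on its joint), the pipe's end is within 2.5 mm of the stop's pad, and the pipe lies at rest in the trough (all of step 2 and x of pipe in the frame of station between -0.032 and -0.024 m and z of pipe in the frame of station between 0.034 and 0.041 m and linear speed of pipe below 0.005 m/s); the robot touches nothing.
It fails at once if the pipe is lifted (any part more than 12 mm above its bed) (z of any of pipe, pipe_feed_end, pipe_stop_end in the frame of station above 0.0496 m).
It fails at once if a bystander is moved by more than 20 mm (distance of any of coupling_mid, offcut_mid, tee_mid, pencil_mid, tape_measure_mid, flux_tin_mid, hacksaw_mid from where it was at the start of the episode above 0.02 m).
It also fails if it takes over 58 s, if anything falls off the work surface, if the arm or the gripper's body presses on something with over 40 N, if the wrist force passes 120 N, or if a joint passes its speed limit or range.

## Working session

There is one attempt and no reset: what is moved stays moved. The work goes in short steps, Python scripts to look and compute and a shell command to move; the robot and the scene stay as the last step left them, time stands still between calls to the robot, and variables do not carry over. Pictures are saved under pics/ and viewed, at most 10 in all, crops included, and the job is handed in when it is done.

```bash
ls; mkdir -p pics
python3 - <<'E'
from station import r, grab_frame, camera_model
import cv2
for n in ("scene","top"):
    cv2.imwrite(f"pics/{n}0.png",grab_frame(n)[:,:,::-1])
s=r.observe();print({k:s[k] for k in("t","eef_pos","eef_rot","gripper_width")},r.tcp_to_tips)
for n in("top","scene"):
    m=camera_model(n);print(n,m["mtx"],-m["R"].T@m["t"])
E
```

```text
pics
{'t': 0.1, 'eef_pos': array([ 0.28073286, -0.5857137 ,  0.22149688]), 'eef_rot': array([-3.13998690e+00, -2.51193664e-04,  4.46785577e-01]), 'gripper_width': 0.09394074136173929} 0.017
top [[547.33023334   0.         323.78659713]
 [  0.         547.33023334 252.41288266]
 [  0.           0.           1.        ]] [0.37601065 0.09670863 1.219192  ]
scene [[514.77704855   0.         318.50593133]
 [  0.         514.77704855 235.26387585]
 [  0.           0.           1.        ]] [1.3784818  0.23842038 0.70798772]
```

View pics/top0.png

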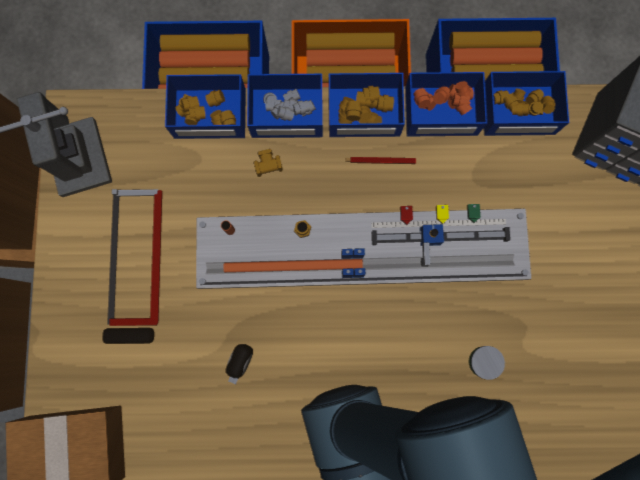

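View pics/scene0.png

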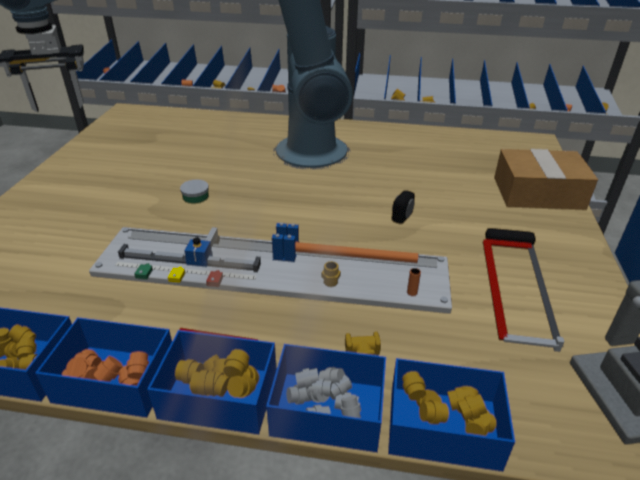

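The top view has +x up and +y left. The yellow tag at (442,213) is the middle notch. The stop, at (432,235), sits slightly on its +y (left) side. The pipe's feed end is at about (224,267) and the plate corners are at (196,219), (524,208), (530,278) and (197,288). Next I'll fit the station pose.

```bash
cat > h.py <<'E'
import numpy as np, cv2
from station import r, grab_frame, camera_model
from scipy.spatial.transform import Rotation as Ro
def ray(n,px,z):
    m=camera_model(n);d=m["R"].T@np.linalg.solve(m["mtx"],[*px,1.]);c=-m["R"].T@m["t"]
    return (c+d*(z-c[2])/d[2])[:2]
def fit(P,Q):  # station xy -> world xy, rigid
    P,Q=np.array(P),np.array(Q);H=(P-P.mean(0)).T@(Q-Q.mean(0))
    a=np.arctan2(H[0,1]-H[1,0],H[0,0]+H[1,1]);R=np.array([[np.cos(a),-np.sin(a)],[np.sin(a),np.cos(a)]])
    t=Q.mean(0)-R@P.mean(0);return a,R,t,(P@R.T+t-Q)*1e3
E
python3 - <<'E'
from h import *
im=cv2.imread("pics/top0.png");hsv=cv2.cvtColor(im,cv2.COLOR_BGR2HSV)
# plate: low saturation bright
m=((hsv[:,:,1]<60)&(hsv[:,:,2]>110)).astype(np.uint8);m[:200]=0;m[295:]=0;m[:,:185]=0;m[:,545:]=0
m=cv2.morphologyEx(m,cv2.MORPH_CLOSE,np.ones((25,25)))
n,l,st,c=cv2.connectedComponentsWithStats(m);k=1+np.argmax(st[1:,4])
cs,_=cv2.findContours((l==k).astype(np.uint8),0,2)
q=cv2.approxPolyDP(cv2.convexHull(max(cs,key=cv2.contourArea)),6,True)[:,0];print(q)
q=sorted(q.tolist());L=sorted(q[:2],key=lambda p:p[1]);R_=sorted(q[-2:],key=lambda p:p[1])
C=[L[0],L[1],R_[0],R_[1]];P=[(.09,.37),(-.07,.37),(.09,-.37),(-.07,-.37)]
a,R,t,e=fit(P,[ray("top",p,.018) for p in C]);print(a,t,e)
np.savez("st.npz",R=R,t=t,a=a)
S=lambda px,z:(R.T@(ray("top",px,z)-t)*1e3).round(1)
def cen(lo,hi,box):
    x0,y0,x1,y1=box;g=cv2.inRange(hsv[y0:y1,x0:x1],lo,hi);ys,xs=np.nonzero(g);return np.array([xs.mean()+x0,ys.mean()+y0]),(xs.min()+x0,xs.max()+x0,len(xs))
for nm,lo,hi,b,z in [("yel",(22,150,100),(35,255,255),(430,200,455,226),.03),("grn",(60,100,40),(95,255,255),(462,200,485,226),.03),("red",(0,150,80),(8,255,255),(396,200,416,226),.03),("stop",(100,120,40),(125,255,255),(415,222,450,250),.064),("pipe",(3,100,80),(18,255,255),(200,255,375,275),.0486)]:
    p,i=cen(lo,hi,b);print(nm,p,i,S(p,z),S((i[0],p[1]),z),S((i[1],p[1]),z))
cv2.imwrite("pics/crop0.png",cv2.resize(im[195:295,190:540],None,fx=2.2,fy=2.2,interpolation=2))
s=r.observe();print(Ro.from_euler("xyz",s["eef_rot"]).as_matrix().round(3))
E
```

```text
[[525 209]
 [530 278]
 [196 287]
 [199 217]]
0.014179118537686459 [0.55158327 0.01045986] [[ 1.79791275  6.15959257]
 [-1.20261211  0.79369773]
 [ 2.03037994 -2.89602529]
 [-2.62568058 -4.05726501]]
yel [442.39175258 212.46391753] (np.int64(436), np.int64(448), 194) [  82.2 -178.8] [  82.5 -164.6] [  81.8 -191.2]
grn [473.59574468 212.35460993] (np.int64(468), np.int64(479), 141) [  80.7 -248. ] [  81.  -235.6] [  80.4 -260. ]
red [406.02469136 213.80864198] (np.int64(401), np.int64(412), 162) [ 81.2 -98. ] [ 81.4 -86.9] [  80.8 -111.3]
stop [432.87788779 234.11551155] (np.int64(423), np.int64(443), 303) [  28.  -148.1] [  28.5 -127. ] [  27.5 -169.8]
pipe [292.31630353 265.14500376] (np.int64(223), np.int64(362), 1331) [-29.5 155. ] [-25.8 304.3] [-33.3   4.9]
[[ 0.902  0.432 -0.   ]
 [ 0.432 -0.902  0.002]
 [ 0.    -0.002 -1.   ]]
```

```bash
python3 -m jog '0 0 0.15 42 -27 0 -1; 0 0 0.29 84 -54 0 -1; 0 0 0.433 126 -81 0 -1; 0 0 0.433 168 -108 0 -1; 0 0 0.433 210 -135 0 -1'
```

```text
t: 0.6
eef_pos: [0.4124, -0.3717, 0.222]
eef_rot: [-3.141, 0.0, 0.013]
wrist_force: [0.7, -0.6, -0.8]
gripper_width: 0.0572
finger_force: 0.0
```

```bash
cat >> h.py <<'E'
D=np.load("st.npz") if __import__("os").path.exists("st.npz") else None
def go(x,y,z,tips=True):
    """mm station target for the fingertips -> tool-axis shift mm"""
    s=r.observe();M=Ro.from_euler("xyz",s["eef_rot"]).as_matrix()
    w=np.r_[D["R"]@[x/1e3,y/1e3]+D["t"],z/1e3+r.tcp_to_tips]
    cur=D["R"].T@(s["eef_pos"][:2]-D["t"])*1e3
    print("t",s["t"],"tips at",cur.round(1),(s["eef_pos"][2]-r.tcp_to_tips)*1e3,"shift",(M.T@(w-s["eef_pos"])*1e3).round(1),"yaw err",s["eef_rot"][2]-D["a"],"F",s["wrist_force"].round(1))
E
python3 -c "
from h import *
go(34,-95,110)"
```

```text
t 0.6 tips at [-144.6 -380.1] 205.01886583029162 shift [ 178.3 -285.3   95.1] yaw err -0.0009705133638091175 F [ 0.7 -0.6 -0.8]
```

```bash
python3 -m jog '0 0 0 25 -40 0 -1; 0 0 0 50 -80 0 -1; 0 0 0 75 -120 10 -1; 0 0 0 100 -160 20 -1; 0 0 0 125 -200 30 -1' && python3 -m jog '0 0 0 25 -40 10 -1; 0 0 0 53 -85 20 -1; 0 0 0 53 -85 30 -1; 0 0 0 53 -85 30 -1'
python3 - <<'E'
from h import *
go(34,-95,60)
s=r.observe();f=grab_frame("wrist");cv2.imwrite("pics/w1.png",f[:,:,::-1]);m=camera_model("wrist")
np.savez("w1.npz",p=s["eef_pos"],q=s["eef_rot"]);print(m)
E
```

```text
t: 1.1
eef_pos: [0.5347, -0.17, 0.1919]
eef_rot: [-3.142, 0.0, 0.014]
wrist_force: [0.4, -0.5, 0.2]
gripper_width: 0.0175
finger_force: 0.0
t: 1.5
eef_pos: [0.5849, -0.0848, 0.1601]
eef_rot: [-3.14, 0.004, 0.016]
wrist_force: [0.7, -1.1, -0.2]
gripper_width: 0.0004
finger_force: 0.0
t 1.5 tips at [ 31.9 -95.7] 143.12577721961745 shift [ 2.4 -0.6 83.1] yaw err 0.0020730421708683826 F [ 0.7 -1.1 -0.2]
{'mtx': array([[338.83186726,   0.        , 323.71061846],
       [  0.        , 338.83186726, 249.29752011],
       [  0.        ,   0.        ,   1.        ]]), 'tool_from_camera': array([[ 5.38302804e-04, -9.73310294e-01, -2.29492443e-01,
         6.64635154e-02],
       [ 9.99999527e-01,  7.09771145e-04, -6.64618885e-04,
         5.92172969e-04],
       [ 8.09767517e-04, -2.29491977e-01,  9.73310216e-01,
        -1.61406586e-01],
       [ 0.00000000e+00,  0.00000000e+00,  0.00000000e+00,
         1.00000000e+00]])}
```

View pics/w1.png

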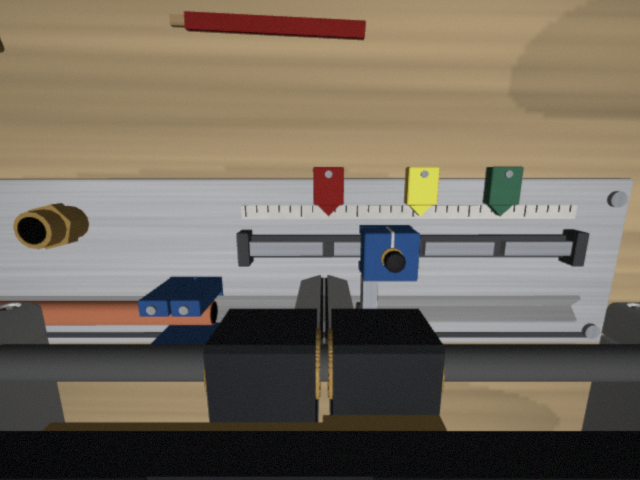

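The wrist view shows the tag tips at (329,216) red, (421,216) yellow and (500,216) green. The stop's index line is at (392,232) and its +y top edge at column 361. The pipe's stop end is inside the guide at column 214. I'll refit the station from the tag tips.

```bash
cat >> h.py <<'E'
def wray(px,z,p,q):
    m=camera_model("wrist");T=m["tool_from_camera"];M=Ro.from_euler("xyz",q).as_matrix()
    c=M@T[:3,3]+p;d=M@T[:3,:3]@np.linalg.solve(m["mtx"],[*px,1.]);return (c+d*(z-c[2])/d[2])[:2]
E
python3 - <<'E'
from h import *
w=np.load("w1.npz");W=lambda px,z:wray(px,z,w["p"],w["q"])
px=[(329,216),(421,216),(500,216)]
old=[(D["R"].T@(W(p,.023)-D["t"])*1e3).round(1) for p in px];print(old)
P=[(.058,-.1),(.058,-.18),(.058,-.25),(.09,-.37)];Q=[W(p,.023) for p in px]+[W((627,180),.018)]
a,R,t,e=fit(P,Q);print(a,t,e)
S=lambda px,z:(R.T@(W(px,z)-t)*1e3).round(1)
print("stop edges",S((361,250),.064),S((416,250),.064),"index",S((392,232),.064),"knob",S((394,260),.080))
print("pipe end",S((214,312),.0376),"endblk",S((251,248),.038),S((565,248),.038),"V axis",S((570,308),.0325))
a0=(a+float(D["a"]))/2
np.savez("st2.npz",R=R,t=t,a=a)
E
```

```text
[array([  57.7, -100.6]), array([  58. , -181.9]), array([  58.2, -251.6])]
0.019361298563821266 [0.55025623 0.01121384] [[-0.56961412  1.63674347]
 [-0.40772257  2.95598833]
 [-0.24226048  2.71470598]
 [ 1.21959718 -7.30743778]]
stop edges [  37.5 -126.1] [  37.4 -169.1] index [  51.7 -149.7] knob [  33.7 -148.9]
pipe end [-26.2   2.1] endblk [ 33.1 -34.5] [  32.6 -303.9] V axis [ -25.1 -321.7]
```

```bash
python3 - <<'E'
import numpy as np
d=np.load("st.npz");np.savez("st.npz",R=d["R"],t=d["t"]+[0,-.0014],a=d["a"])
E
python3 -c "
from h import *
go(34,-98,43)"
```

```text
t 1.55 tips at [ 32.1 -95.6] 144.18828523315503 shift [  2.2   2.4 101.2] yaw err 0.0002282850543211916 F [-0.4 -0.6  0.9]
```

```bash
python3 -m jog '0 0 0 2 2 35 -1; 0 0 0 2 2 70 -1; 0 0 0 2 2 90 -1; 0 0 0 2 2 101 -1; 0 0 0 2 2 101 -1' && python3 -m jog '0 0 0 0 6 0 -1; 0 0 0 0 12 0 -1; 0 0 0 0 16 0 -1; 0 0 0 0 20 0 -1;0 0 0 0 20 0 -1'; python3 -c "
from h import *
go(34,-145.5,43)"
```

```text
t: 2.05
eef_pos: [0.5869, -0.0893, 0.0605]
eef_rot: [-3.141, 0.002, 0.012]
wrist_force: [-0.3, 0.4, -0.3]
gripper_width: 0.0005
finger_force: 0.0
t: 2.55
eef_pos: [0.5888, -0.109, 0.0622]
eef_rot: [3.141, -0.001, 0.014]
wrist_force: [0.3, -1.0, -0.8]
gripper_width: 0.0006
finger_force: 0.0
t 2.55 tips at [  35.5 -118.6] 45.17834369161968 shift [-1.5 26.9  2.2] yaw err -0.0005577443783286347 F [ 0.3 -1.  -0.8]
```

```bash
for i in 1; do python3 -m jog '0 0 0 0 2 0 -1; 0 0 0 0 4 0 -1; 0 0 0 0 6 0 -1;0 0 0 0 8 0 -1; 0 0 0 0 10 0 -1' | grep -E 'pos|wrist'; python3 -m jog '0 0 0 0 2 0 -1; 0 0 0 0 4 0 -1; 0 0 0 0 5 0 -1' | grep -E 'pos|wrist'; done; python3 -c "
from h import *
go(34,-145.5,43)
cv2.imwrite('pics/w2.png',grab_frame('wrist')[:,:,::-1])"
```

```text
eef_pos: [0.5885, -0.1183, 0.0615]
wrist_force: [1.3, 4.1, 3.3]
eef_pos: [0.5885, -0.1236, 0.0614]
wrist_force: [1.3, 3.7, 2.6]
t 3.35 tips at [  35.  -133.2] 44.39488083940529 shift [-1.  12.3  1.4] yaw err -0.0004989653978983606 F [1.3 3.7 2.6]
```

View pics/w2.png

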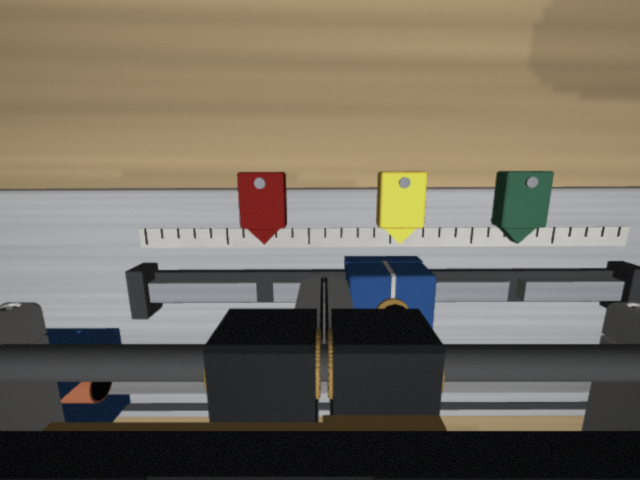

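The fingers are in contact at about 4 N. The index line is at (388,262)–(393,297) and the yellow tip at (401,244).

Run:
```python
from h import *
s=r.observe();S=lambda px,z:(D["R"].T@(wray(px,z,s["eef_pos"],s["eef_rot"])-D["t"])*1e3).round(1)
for p,z in [((388,262),.064),((393,297),.064),((401,244),.023),((264,244),.023),((518,244),.023)]:print(p,S(p,z))
```

```text
(388, 262) [  57.7 -165.1]
(393, 297) [  39.6 -168.3]
(401, 244) [  57.6 -180.5]
(264, 244) [ 57.6 -97.8]
(518, 244) [  57.6 -251.1]
```

```bash
python3 -m jog '0 0 0 0 2 0 -1; 0 0 0 0 4 0 -1; 0 0 0 0 6 0 -1' | grep -E 'pos|wrist'; for i in 1 2 3; do python3 -m jog '0 0 0 0 0.5 0 -1; 0 0 0 0 1 0 -1' | grep -E 'pos|wrist'; done
```

```text
eef_pos: [0.5883, -0.1297, 0.0612]
wrist_force: [0.6, 1.1, 0.2]
eef_pos: [0.5882, -0.1308, 0.0612]
wrist_force: [1.0, -0.3, 0.1]
eef_pos: [0.5884, -0.1314, 0.0613]
wrist_force: [0.1, -0.9, 0.3]
eef_pos: [0.5886, -0.1323, 0.0614]
wrist_force: [-0.9, 0.9, 0.2]
```

The force has fallen away, so the plunger has probably dropped. I'll back off, raise the tool and check.

```bash
python3 -m jog '0 0 0 0 -10 0 -1; 0 0 0 0 -20 -20 -1; 0 0 0 0 -20 -60 -1; 0 0 0 0 -20 -100 -1; 0 0 0 0 -20 -100 -1' | grep -E 'pos|wrist'
python3 - <<'E'
from h import *
go(-28,340,120)
s=r.observe();np.savez("w3.npz",p=s["eef_pos"],q=s["eef_rot"])
im=grab_frame('wrist')[:,:,::-1]
cv2.imwrite('pics/w3.png',cv2.resize(im[150:330,280:560],None,fx=2.8,fy=2.8,interpolation=2))
E
```

```text
eef_pos: [0.5921, -0.1128, 0.1684]
wrist_force: [0.4, -0.4, 0.5]
t 4.8 tips at [  38.7 -122.4] 151.38014436725504 shift [ -66.9 -462.6   28.6] yaw err 0.0004443757328036861 F [ 0.4 -0.4  0.5]
```

View pics/w3.png

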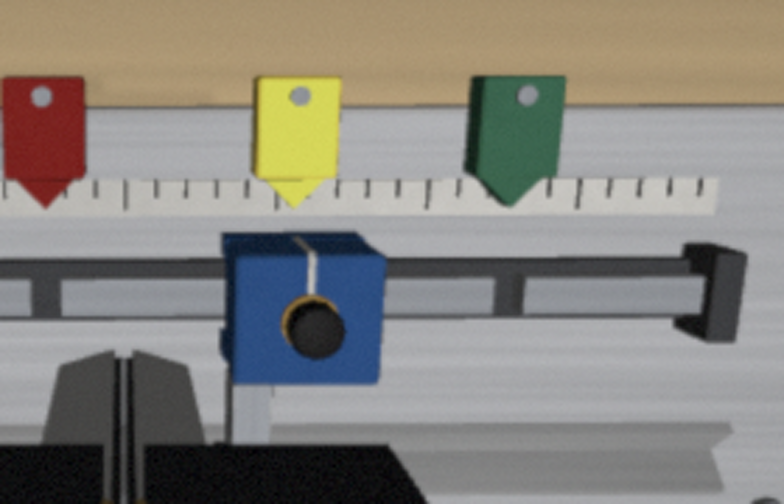

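The crop shows the index line from (295,238) to (313,295), leading down to the yellow tip at (295,207). I'll compute the offset.

Run:
```python
from h import *
s=np.load("w3.npz");S=lambda px,z:(D["R"].T@(wray((px[0]/2.8+280,px[1]/2.8+150),z,s["p"],s["q"])-D["t"])*1e3).round(1)
for p,z in [((295,207),.023),((45,207),.023),((509,207),.023),((312,256),.064),((313,295),.064),((237,256),.064),((386,256),.064),((235,383),.064),((379,383),.064),((317,331),.078)]:print(p,S(p,z))
```

```text
(295, 207) [  58.3 -179.9]
(45, 207) [ 58.3 -98.1]
(509, 207) [  58.3 -249.9]
(312, 256) [  50.2 -177.6]
(313, 295) [  38.7 -178.4]
(237, 256) [  50.2 -156.1]
(386, 256) [  50.2 -198.9]
(235, 383) [  11.9 -156.6]
(379, 383) [  11.9 -199.1]
(317, 331) [  31.8 -177. ]
```

```bash
python3 -m jog '0 0 0 -7 -49 0 -1; 0 0 0 -14 -98 0 -1; 0 0 0 -21 -147 0 -1; 0 0 0 -28 -196 0 -1; 0 0 0 -35 -245 0 -1'  | grep -E 'pos|wrist'; python3 -m jog '0 0 0 -7 -49 0 -1; 0 0 0 -14 -98 0 -1; 0 0 0 -21 -147 0 -1; 0 0 0 -28 -196 0 -1; 0 0 0 -32 -215 0 -1'  | grep -E 'pos|wrist'; python3 -m jog '0 0 0 0 -2 0 -1;0 0 0 0 -2 0 -1' >/dev/null
python3 - <<'E'
from h import *
go(-28,340,37)
s=r.observe();np.savez("w4.npz",p=s["eef_pos"],q=s["eef_rot"])
cv2.imwrite('pics/w4.png',grab_frame('wrist')[:,:,::-1])
E
```

```text
eef_pos: [0.5481, 0.1343, 0.1596]
wrist_force: [0.8, 0.6, 0.6]
eef_pos: [0.5124, 0.3503, 0.1594]
wrist_force: [0.3, -1.2, -0.4]
t 6.05 tips at [-32.7 339.9] 142.96085445780938 shift [  4.9  -0.3 106. ] yaw err 0.00040904293595893024 F [-0.  -0.  -1.1]
```

View pics/w4.png

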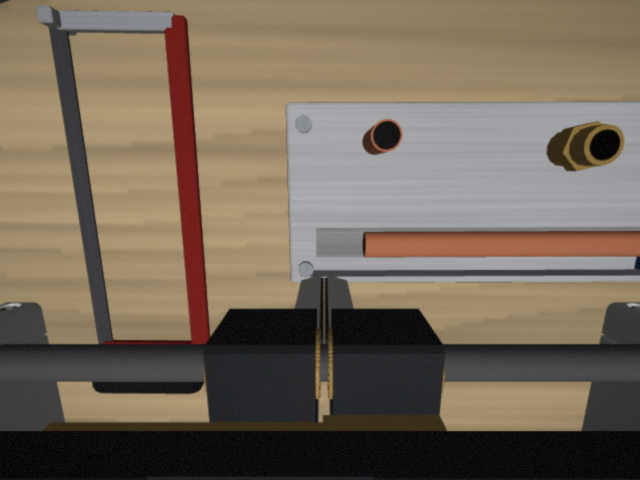

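The pipe's feed end is at (366,244), the trough's end at (316,242) and the plate's end edge at column 290. The offcut, at (386,135), is well clear.

Run:
```python
from h import *
s=np.load("w4.npz");S=lambda px,z:(D["R"].T@(wray(px,z,s["p"],s["q"])-D["t"])*1e3).round(1)
for p,z in [((366,244),.0486),((317,242),.0325),((600,244),.0486),((288,103),.018),((293,281),.018),((366,257),.0376)]:print(p,S(p,z))
```

```text
(366, 244) [-26.3 304.5]
(317, 242) [-28.1 345.2]
(600, 244) [-26.1 111.6]
(288, 103) [ 87.3 369.2]
(293, 281) [-68.8 368.2]
(366, 257) [-40.2 302.7]
```

```bash
python3 -m jog '0 0 0 5 0 35 -1; 0 0 0 5 0 70 -1; 0 0 0 5 0 95 -1; 0 0 0 5 0 105 -1; 0 0 0 5 0 105 -1' | grep -E 'pos|wrist'; python3 -m jog '0 0 0 0 8 0 -1; 0 0 0 0 15 0 -1; 0 0 0 0 20 0 -1; 0 0 0 0 24 0 -1; 0 0 0 0 28 0 -1' | grep -E 'pos|wrist'; python3 -c "
from h import *
go(-28,157,37)"
```

```text
eef_pos: [0.5193, 0.3472, 0.0549]
wrist_force: [-0.5, 0.2, 0.4]
eef_pos: [0.5209, 0.321, 0.0573]
wrist_force: [-0.8, 2.0, 1.6]
t 7.1 tips at [-26.3 312.3] 40.320426166825136 shift [ -1.6 155.3   3.1] yaw err -0.0008260386529734438 F [-0.8  2.   1.6]
```

```bash
for k in 1; do python3 -m jog '0 0 0 -1 6 1 -1; 0 0 0 -1 14 2 -1; 0 0 0 -1 23 2 -1; 0 0 0 -1 32 2 -1; 0 0 0 -1 41 2 -1' | grep -E 'pos|wrist'; python3 -m jog '0 0 0 0 9 0 -1; 0 0 0 0 18 0 -1; 0 0 0 0 27 0 -1; 0 0 0 0 36 0 -1; 0 0 0 0 45 0 -1' | grep -E 'pos|wrist'; python3 -m jog '0 0 0 0 9 0 -1; 0 0 0 0 18 0 -1; 0 0 0 0 27 0 -1; 0 0 0 0 34 0 -1; 0 0 0 0 40 0 -1' | grep -E 'pos|wrist';done; python3 -c "
from h import *
go(-28,159,37)"
```

```text
eef_pos: [0.5214, 0.2814, 0.0566]
wrist_force: [-1.2, 6.8, 7.6]
eef_pos: [0.5222, 0.2362, 0.0566]
wrist_force: [-0.8, 8.0, 7.1]
eef_pos: [0.5229, 0.1961, 0.0566]
wrist_force: [0.6, 7.4, 7.6]
t 8.6 tips at [-26.  187.4] 39.591849539914065 shift [-1.9 28.4  2.5] yaw err -0.0010808941161923498 F [0.6 7.4 7.6]
```

```bash
python3 -m jog '0 0 0 -1 3 -2 -1; 0 0 0 -1 6 -2 -1; 0 0 0 -1 9 -2 -1; 0 0 0 -1 12 -2 -1; 0 0 0 -1 16 -2 -1' | grep -E 'pos|wrist'; for i in 1 2 ; do python3 -m jog '0 0 0 0 1 0 -1; 0 0 0 0 2 0 -1; 0 0 0 0 3 0 -1' | grep -E 'pos|wrist';done; python3 -c "
from h import *
go(-28,159,37)"
```

```text
eef_pos: [0.5207, 0.1794, 0.057]
wrist_force: [0.5, 5.8, 5.7]
eef_pos: [0.5207, 0.1764, 0.057]
wrist_force: [0.4, 6.5, 5.1]
eef_pos: [0.5208, 0.1735, 0.057]
wrist_force: [0.8, 5.4, 5.3]
t 9.7 tips at [-28.5 164.8] 39.96245064133184 shift [0.5 5.8 3. ] yaw err -0.00045855483726860505 F [0.8 5.4 5.3]
```

```bash
python3 -m jog '0 0 0 0 -4 0 -1; 0 0 0 0 -4 -1 -1;0 0 0 0 -2 -1 -1; 0 0 0 0 0 -1 -1; 0 0 0 0 1 -1 -1' | grep -E 'pos|wrist'; for i in 1 2 ; do python3 -m jog '0 0 0 0 0.5 0 -1; 0 0 0 0 1 0 -1' | grep -E 'pos|wrist';done; python3 -c "
from h import *
go(-28,159,37)"
```

```text
eef_pos: [0.52, 0.1715, 0.0571]
wrist_force: [-0.2, 1.6, 0.2]
eef_pos: [0.5204, 0.1708, 0.0575]
wrist_force: [-0.4, 1.4, 0.2]
eef_pos: [0.5204, 0.1698, 0.0575]
wrist_force: [-0.5, 0.9, 0.8]
t 10.6 tips at [-28.9 161.2] 40.48590427656436 shift [0.9 2.2 3.5] yaw err -0.00039566890046046146 F [-0.5  0.9  0.8]
```

Now the forces read cleanly at about 1.5 N while sliding. I'll creep forward until the pipe butts.

```bash
for i in 1 2 3 4; do python3 -m jog '0 0 0 0 0.4 0 -1; 0 0 0 0 0.8 0 -1; 0 0 0 0 0.8 0 -1' | grep -E 'pos|wrist';done
```

```text
eef_pos: [0.5205, 0.169, 0.0575]
wrist_force: [-0.5, 1.1, 0.6]
eef_pos: [0.5206, 0.1683, 0.0576]
wrist_force: [0.8, 2.8, 1.2]
eef_pos: [0.5206, 0.1674, 0.0575]
wrist_force: [-0.4, 2.6, 0.4]
eef_pos: [0.5205, 0.1666, 0.0575]
wrist_force: [-0.3, 2.4, 0.3]
```

```bash
for i in 1 2 3; do python3 -m jog '0 0 0 0 0.4 0 -1; 0 0 0 0 0.8 0 -1; 0 0 0 0 0.8 0 -1' | grep -E 'pos|wrist';done;  python3 - <<'E'
from h import *
go(-28,157,37)
im=grab_frame('top')[:,:,::-1]
cv2.imwrite('pics/t5.png',cv2.resize(im[200:290,310:530],None,fx=3.6,fy=3.6,interpolation=2))
E
```

```text
eef_pos: [0.5205, 0.1658, 0.0575]
wrist_force: [-0.1, 2.3, 1.4]
eef_pos: [0.5205, 0.165, 0.0575]
wrist_force: [0.2, 1.5, 0.6]
eef_pos: [0.5205, 0.1644, 0.0575]
wrist_force: [0.6, 3.5, 0.8]
t 12.7 tips at [-28.8 155.8] 40.496933707438785 shift [ 0.8 -1.2  3.5] yaw err -0.00046132057358990244 F [0.6 3.5 0.8]
```

View pics/t5.png

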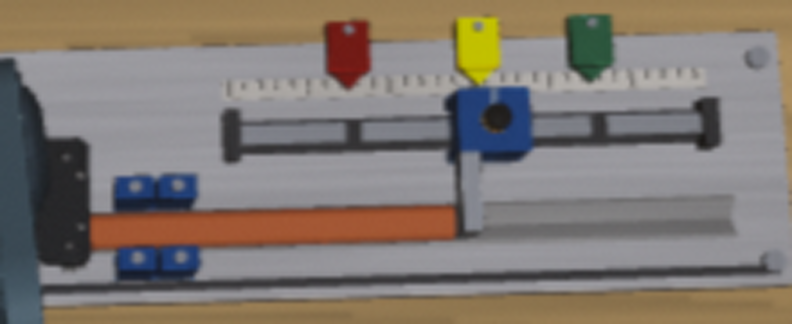

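The pipe end is at (457,222) and looks up against the pad. The index line is at (493,95) and the yellow tip at (479,84). I'll check the numbers.

```bash
python3 - <<'E'
from h import *
def S(p,z): return (D["R"].T@(ray("top",(p[0]/3.6+310,p[1]/3.6+200),z)-D["t"])*1e3).round(1)
for n,p,z in [("yel",(479,84),.023),("red",(348,88),.023),("grn",(592,81),.023),("index",(493,95),.064),("knob",(497,117),.078),("right",(531,120),.064),("pipe",(457,222),.0486),("arm",(461,170),.064),("arm-",(481,170),.064)]: print(n,S(p,z))
E
python3 -m jog '0 0 0 0 0.4 0 -1; 0 0 0 0 0.8 0 -1; 0 0 0 0 0.8 0 -1' | grep -E 'pos|wrist'
```

```text
yel [  59.  -179.1]
red [ 58.5 -98. ]
grn [  59.1 -249. ]
index [  44.1 -177.8]
knob [  28.2 -176.2]
right [  28.4 -199.6]
pipe [ -29.7 -155.4]
arm [  -0.6 -156.3]
arm- [  -0.9 -168.1]
eef_pos: [0.5205, 0.1636, 0.0575]
wrist_force: [0.0, 5.5, 1.4]
```

```bash
python3 -m jog '0 0 0 0 0.5 0 -1; 0 0 0 0 0.5 0 -1; 0 0 0 0 0.5 0 -1' | grep -E 'pos|wrist'
```

```text
eef_pos: [0.5205, 0.1632, 0.0575]
wrist_force: [0.4, 6.2, 1.3]
```

The force keeps climbing (3.5, 5.5, 6.2 N) and stays well below the 13 N breakaway, so the pipe is butted against the stop in its notch. I'll back off straight along +y, then raise the tool.

```bash
python3 -m jog '0 0 0 0 -3 0 -1; 0 0 0 0 -10 0 -1; 0 0 0 0 -25 0 -1; 0 0 0 0 -35 -30 -1; 0 0 0 0 -35 -70 -1' | grep -E 'pos|wrist'; python3 -m jog '0 0 0 0 0 -40 -1; 0 0 0 0 0 -80 -1; 0 0 0 0 -40 -80 -1; 0 0 0 0 -80 -80 -1; 0 0 0 0 -80 -80 -1' | grep -E 'pos|wrist'
python3 - <<'E'
from h import *
im=grab_frame('top')[:,:,::-1]
cv2.imwrite('pics/t6.png',cv2.resize(im[200:290,310:530],None,fx=3.6,fy=3.6,interpolation=2))
E
```

```text
eef_pos: [0.5177, 0.1991, 0.1257]
wrist_force: [1.0, -1.1, -0.6]
eef_pos: [0.5182, 0.2818, 0.2077]
wrist_force: [0.1, -0.4, -0.3]
```

View pics/t6.png

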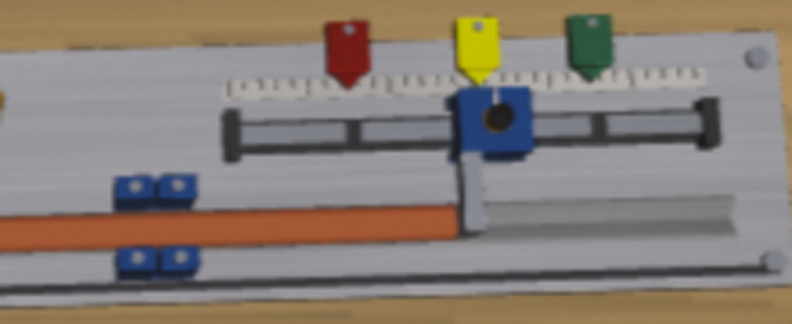

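The pipe end at (459,222) meets the pad, the stop's index line at (496,95) is in line with the yellow tip once parallax is allowed for, and the arm is clear.

```bash
python3 -c "
from station import r
print(r.sign_off())"
```

```text
the job is handed in; nothing more can be done
None
```

I handed the job in: the stop appears to be seated in the yellow tag's notch (y −180), with the pipe butted against its pad and the arm clear of everything. I judged this from the push forces and camera measurements good to about 2 mm; the hand-in returned no verdict.

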